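# Unlock the control box and stand its access panel open

### The job

Open the grey control box on the bench: fetch the T-handled key from its wooden block, push it fully down over the stud of the lock, and turn it clockwise until it comes up against its stop. Then put the key back upright in its block, and after that swing the access panel up so that it stays standing about upright. Leave the mug, the screwdriver and the can where they are.

Things in the scene. Friction and masses are not known exactly. Their poses are not given: they have to be found in the camera images.
- lock (a point): The lock, near the panel's free edge: point on its axis at the foot of its stud, on the panel's upper face, 106 mm above the bench. A brass oblong stud, 18 x 8 mm, stands 10 mm up from here inside a fixed steel collar (inner diameter 38, outer 46, 10 mm high). Axes are the panel's: z out of its face, x from free edge to hinge, y along the hinge. They do NOT give the stud's own angle.
- stud_top (a point): Top of the stud, 11.5 mm above lock (its last 1.5 mm is a 13 x 4 mm nose). While locked, the stud's long sides stand anywhere within 0.4 rad of the panel's x, either way: find them by touch or sight. It turns clockwise seen from above, 0.08 N m, to a hard stop 1.5 rad clockwise of that x (1.1 to 1.9 rad from the start) and stays as left. Only in the last 0.3 rad does the cam free the panel.
- handle (a point): Middle of the grip bar of the panel's bow handle: round steel bar, diameter 10 mm, 80 mm long along this point's y (the hinge direction), its axis 30 mm above the panel's upper face. Axes are the panel's and turn with it.
- hinge (a point): Middle of the panel's hinge line (its y axis), 100 mm above the bench at the box's far edge. The panel is a plate 200 x 200 x 6 mm that reaches from the hinge 200 mm along this point's -x, underside on z = 0. In this frame, which turns with the panel, the lock is at (-170, 50, 6) and the handle bar at (-155, -45, 36) mm.
- panel (a joint): Opening angle of the access panel, rad: 0 shut (level), pi/2 upright, at most 1.9. Its free edge, towards the robot, swings up and away from the robot. It weighs about 0.4 kg; a stiff hinge (friction 1 N m) holds it wherever it is released. Lifting it at the handle takes about 9 N; while locked it does not lift.
- box: The grey painted control box, fixed on the bench, 200 x 200 mm, 100 mm high, open inside under the panel. Origin under its centre, z up; x points from the free edge of the panel to its hinge.
- key_bar (a point): Centre of the key's T-bar: steel, 60 mm long (this point's x), 12 mm thick (y), 22 mm high (z), to be pinched across its thickness. The key weighs about 0.12 kg and stands upright in its block at the start. A 9 mm round neck joins the bar to an oblong barrel, 27 (x) by 17 (y) mm, whose top is 36 mm below this point.
- key_mouth (a point): Mouth of the key's oblong socket: centre of its lower end, 66 mm below the centre of the T-bar. Socket 21 mm (along the T-bar) by 11 mm, 12 mm deep; axes as key_bar. It goes over the 18 x 8 mm stud either way round when within about 0.15 rad of it, and has that much play in turning. Seated, this point lies on lock. It draws off freely once the twist is let off.
- pocket (a point): Centre of the floor of the oblong pocket in the wooden key block, 6 mm above the bench. The block is fixed, 70 x 70 mm, 36 mm high; the pocket is 34 mm (this point's x) by 24 mm (y) and 30 mm deep. The key's lower end stands on this floor, its T-bar along the pocket's length.
- mug: White mug, 80 mm across, 90 mm high, origin under its centre; a bystander.
- screwdriver: Screwdriver lying on the bench beyond the box, a bystander.
- can: Closed metal can, 56 mm across, 110 mm high, origin under its centre; a bystander.
Not all that is in view belongs to the job. What is shaped like the part that bears pocket but pink or red is not meant.

How it is judged:
By the outcome, as a careful person would: the job done as asked, in the order asked, and still so for the second after the job is handed in, with the robot touching nothing.
It also fails if it takes over 72 s, if anything falls off the work surface, if the arm or the gripper's body presses on something with over 40 N, if the wrist force passes 120 N, or if a joint passes its speed limit or range.

### The arm

A 6-joint arm with a two-finger parallel gripper is mounted at the origin on the work surface. World frame = base frame: x ahead of the robot, y to its left, z up, the work surface at z = 0. Lengths are in mm, angles in degrees, forces in N, time in s.
With the tool pointing down it reaches from about 300 to 775 mm from the base axis. Payload 14.6 kg.
Tool frame: the origin (TCP) lies at the very end of the fingers, on their centre line; the grasp point (between the pads) lies 19 mm behind it; z points along the fingers, y is the line along which they close (so a half turn about z gives the same grasp; the last joint's range is limited). The gripper opens to 94 mm and grips with 3 to 60 N. Pads are 16 mm wide; open, the fingers measure 119 mm over their backs; the gripper's body (75 mm by 177 mm) begins 78 mm behind the grasp point.
Start: joints at [-75.837, 17.183, 87.147, -0, 75.671, -3.816], TCP at [169.764, -523.134, 180.046] pointing down, gripper open.
Joint ranges: [-173.82, 173.82], [-45.26, 126.66], [13.44, 144.39], [-59.66, 239.66], [0, 175.72], [-146.38, 146.38]. Speed limits (degrees/s): [127.2, 127.2, 147.25, 180, 180, 180].

### API

Orientations are given as [roll, pitch, yaw] about the fixed x, y, z axes, in that order (R = Rz(yaw) Ry(pitch) Rx(roll)).
In Python, from cell import state, grab_frame, camera_model, hand_in gives the robot as it stands.
- The arm moves only by the tool drive_tool, never from a script. Its arguments are lists of equal length, an entry for each row: "delta_pos": the shift along the tool's x, y, z in m, a list of three; "delta_rot": the turn, a rotation vector about the tool's x, y, z in rad, a list of three. In form: {"delta_pos": [[tx, ty, tz], ...], "delta_rot": [[ax, ay, az], ...]}. A call has exactly 5 rows; each row shifts and turns the commanded pose from where the row before left it, along the tool's axes as they then stand; what a row does not reach is not made up. A row lasts 1/8 s, in which the tool goes at most 62.5 mm and 10.7 degrees, less where a joint would pass 70% of its speed; a pose out of reach is approached as far as the arm can. A call with a gripper value outside its range is refused whole. "fingers" is the closure in counts, from 0 (fully open) to 255 (shut), set as the call begins (left out, the last holds). The fingers move at their own pace and stop on an object; "force" is the grip in N (left out, the last holds). Time passes only in rows, so rows that do not move let the fingers close, or fill a call up. It gives the time, the measured TCP pose, the force, the opening and the grip force at its end, in the units of the state.
- state(): the state, without advancing time (a new reading comes with each control period).
- grab_frame(name): name is "scene" or "top" or "wrist"; returns the picture (480x640x3 uint8, blue, green, red); there is no depth.
- camera_model(name): a dict with "fx", "fy", "cx", "cy" (pixels), "world_from_camera" (4x4, takes a point from camera to world coordinates). Camera axes: x right, y down, z forward; pixel columns grow to the right and rows downward; lengths in mm; the calibration is good to about 2 mm. A picture is of the moment at which its call begins: read the wrist's pose just before it. camera_model takes no time and is no camera call; for the wrist camera it gives the pose at the moment of the call.
- hand_in(): hands the job in; it is judged then, once.
The state is a dict: "time": time; "joint_positions": joint angles; "qd": joint speeds; "joint_torque": joint torques, N m; "position": TCP position; "tool_rot": TCP orientation; "contact_force": force on the tool from outside, world axes, zero at the start; "torque": the same for the moment, N m; "finger_gap": finger opening in mm; "grip_force": force on a finger pad.
Only numpy, scipy, OpenCV 4.12 (cv2) and the standard library are available. Lean on these libraries where they do the work, as an engineer would, in place of code of your own. Each camera call takes 0.05 s, during which the arm holds its last target. There are 200 camera calls.

## Working session

There is one attempt and no reset: what is moved stays moved. The work goes in short steps, Python scripts to look and compute and a tool call to move; the robot and the scene stay as the last step left them, time stands still between calls to the robot, and variables do not carry over. Pictures are saved under pics/ and viewed, at most 10 in all, crops included, and the job is handed in when it is done.

Besides the shell and the picture viewer there is one more tool, called after ">>>" by a JSON object that holds its "op" and its "data". drive_tool: Moves the arm, as the interface text tells. Its arguments: {"type":"object","properties":{"delta_pos":{"type":"array","items":{"type":"array","items":{"type":"number"}}},"delta_rot":{"type":"array","items":{"type":"array","items":{"type":"number"}}},"fingers":{"type":"number"},"force":{"type":"number"}},"required":["delta_pos","delta_rot"]}

```bash
mkdir -p pics; python3 - <<'E'
from cell import *
import cv2,numpy as np
print(state())
for n in("scene","top"):
    cv2.imwrite(f"pics/{n}0.png",grab_frame(n)); m=camera_model(n); print(n,m)
E
```

```text
{'time': 0.0, 'joint_positions': array([-7.58361988e+01,  1.72151087e+01,  8.71822795e+01,  3.24735111e-04,
        7.56698141e+01, -3.81450271e+00]), 'qd': array([ 0.01683714,  0.05489724,  0.01491984, -0.04869128,  0.08867641,
        0.00544041]), 'joint_torque': array([ 2.63013448e-03, -5.31798470e+01, -3.52729261e+01,  7.09083793e-02,
        2.43888900e-02, -9.54641678e-05]), 'position': array([ 169.6980523 , -522.84560862,  179.47671155]), 'tool_rot': array([-1.79932967e+02, -4.78457098e-03,  1.79782206e+01]), 'contact_force': array([-0.4164046 , -0.1460611 ,  0.19797461]), 'torque': array([0.034694  , 0.03063438, 0.02529926]), 'grip_force': 0.0, 'finger_gap': 93.37344622645016}
scene {'fx': 514.451141821327, 'fy': 514.451141821327, 'cx': 332.93825576881716, 'cy': 238.68525011935702, 'world_from_camera': array([[ 8.49115084e-01,  3.57237930e-01, -3.89081785e-01,
         9.56892852e+02],
       [ 5.28167810e-01, -5.83304609e-01,  6.17085487e-01,
        -6.48123166e+02],
       [-6.50685657e-03, -7.29477069e-01, -6.83974317e-01,
         8.06969367e+02],
       [ 0.00000000e+00,  0.00000000e+00,  0.00000000e+00,
         1.00000000e+00]])}
top {'fx': 539.0272019778868, 'fy': 539.0272019778868, 'cx': 320.36374580148265, 'cy': 241.63056705808668, 'world_from_camera': array([[ 1.24954747e-02, -9.98266994e-01,  5.75054049e-02,
         4.63371339e+02],
       [-9.99875975e-01, -1.30255743e-02, -8.85266313e-03,
        -3.79713530e+01],
       [ 9.58636233e-03, -5.73876546e-02, -9.98305944e-01,
         1.19682862e+03],
       [ 0.00000000e+00,  0.00000000e+00,  0.00000000e+00,
         1.00000000e+00]])}
```

View pics/top0.png

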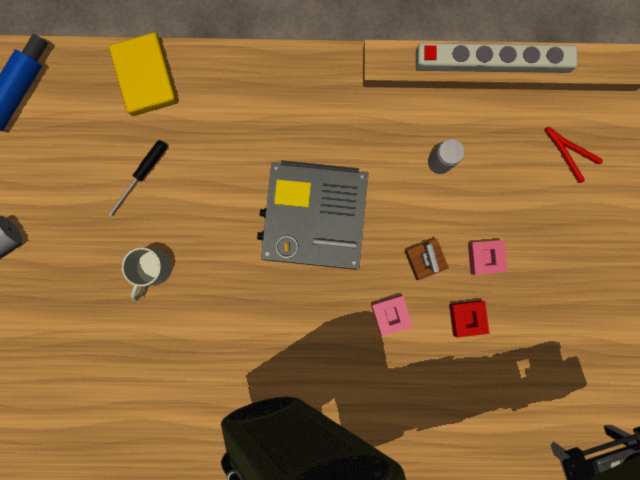

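View pics/scene0.png

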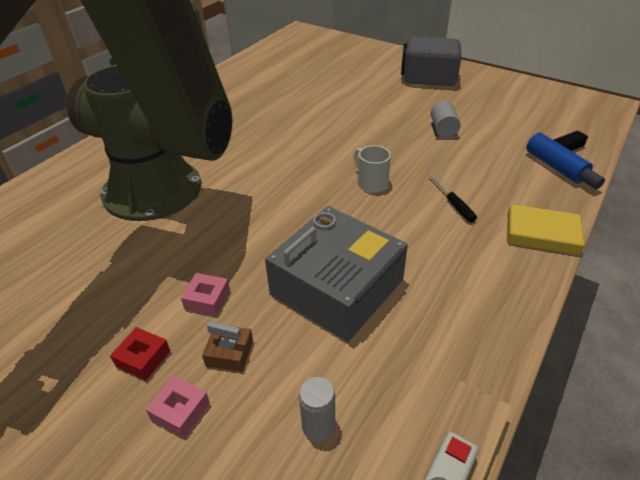

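The top view shows the box around (316,217), with the lock at (287,246) and the handle at (334,243). There are four pocketed blocks: brown (427,258) holding the key, pink (488,257), pink (392,315) and red (470,318). The brown one is meant, since it is wooden, holds the key and is neither pink nor red. I'll confirm it in an enlarged crop.

```bash
cat > h.py <<'E'
from cell import *
import cv2,numpy as np
def ray(m,p,z):
    T=m["world_from_camera"]; d=T[:3,:3]@[(p[0]-m["cx"])/m["fx"],(p[1]-m["cy"])/m["fy"],1]
    return T[:3,3]+d*(z-T[2,3])/d[2]
def proj(m,P):
    c=np.linalg.inv(m["world_from_camera"])@[*P,1]; return c[:2]/c[2]*[m["fx"],m["fy"]]+[m["cx"],m["cy"]]
E
python3 - <<'E'
from h import *
m=camera_model("top"); a=cv2.imread("pics/top0.png")
c1=cv2.resize(a[223:293,390:460],(400,400),interpolation=cv2.INTER_CUBIC)
c2=cv2.resize(a[218:274,258:314],(400,400),interpolation=cv2.INTER_CUBIC)
cv2.imwrite("pics/crop.png",np.hstack([c1,c2]))
hsv=cv2.cvtColor(a,cv2.COLOR_BGR2HSV)
for n,mask,z,roi in(("panel",(hsv[...,1]<60)&(hsv[...,2]>55)&(hsv[...,2]<150),106,(255,155,375,275)),("key",(hsv[...,1]<60)&(hsv[...,2]>90),83,(400,230,455,285))):
    k=np.zeros_like(mask);x0,y0,x1,y1=roi;k[y0:y1,x0:x1]=mask[y0:y1,x0:x1]
    k=cv2.morphologyEx(k.astype('u1'),cv2.MORPH_CLOSE,np.ones((3,3)))
    cs,_=cv2.findContours(k,0,2); c=max(cs,key=cv2.contourArea)
    r=cv2.minAreaRect(c); b=cv2.boxPoints(r); print(n,r); print(np.array([ray(m,p,z) for p in b]).round(1).tolist(), ray(m,r[0],z).round(1))
for p in((287,246),(314,240.5),(356,245)): print(ray(m,p,116).round(1))
E
```

```text
panel ((314.3900146484375, 214.2827911376953), (97.99683380126953, 99.57672882080078), 5.877392768859863)
[[489.9, 72.8, 106.0], [692.5, 55.8, 106.0], [674.6, -143.7, 106.0], [472.1, -124.5, 106.0]] [581.7 -34.8 106. ]
key ((429.5731201171875, 258.43463134765625), (28.1535587310791, 11.401752471923828), 74.74488067626953)
[[520.4, -255.2, 83.0], [527.0, -278.1, 83.0], [470.9, -293.4, 83.0], [464.4, -270.7, 83.0]] [ 495.6 -274.4   83. ]
[516.   19.3 116. ]
[527.7 -34.7 116. ]
[ 519.8 -119.2  116. ]
```

View pics/crop.png

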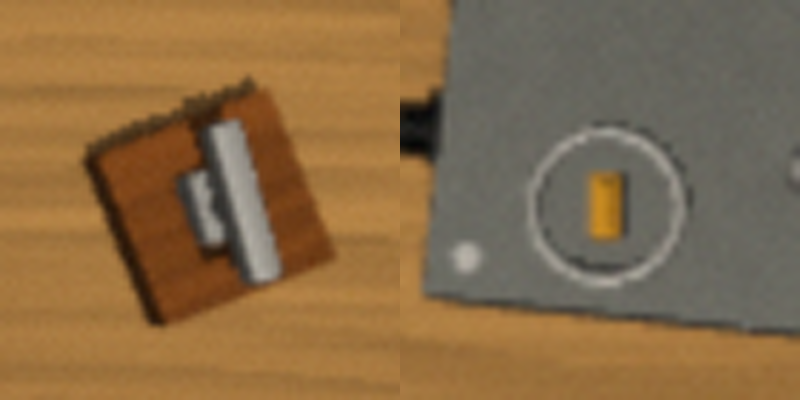

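The crop confirms it: the brown block at (427,258) holds the grey T-key, with the bar's middle near (432,258) and a yaw of about 13–20°. The brass stud sits inside the collar at (287,246) and lies roughly along world x. I'll move above the key.

>>> {"op": "drive_tool", "data": {"delta_pos": [[0.038,-0.014,-0.008],[0.038,-0.014,-0.008],[0.038,-0.014,-0.008],[0.038,-0.014,-0.008],[0.038,-0.014,-0.008]], "delta_rot": [[0,0,0],[0,0,0],[0,0,0],[0,0,0],[0,0,0]], "fingers": 0, "force": 40}}

```text
time: 0.72
position: [329.7, -396.9, 220.1]
tool_rot: [-180.0, 0.0, 18.0]
contact_force: [0.4, -0.1, 0.9]
finger_gap: 94.3
grip_force: 0.0
```

>>> {"op": "drive_tool", "data": {"delta_pos": [[0.038,-0.014,-0.008],[0.038,-0.014,-0.008],[0.038,-0.014,0],[0.038,-0.014,0],[0.038,-0.014,0]], "delta_rot": [[0,0,0],[0,0,0],[0,0,0],[0,0,0],[0,0,0]]}}

```text
time: 1.35
position: [488.9, -271.6, 235.8]
tool_rot: [-180.0, 0.0, 18.0]
contact_force: [1.0, -0.7, -0.2]
finger_gap: 94.1
grip_force: 0.0
```

```bash
python3 - <<'E'
from h import *
s=state(); m=camera_model("wrist"); print(s["position"],s["tool_rot"],m)
cv2.imwrite("pics/w1.png",grab_frame("wrist"))
print(proj(m,(495,-278,83)))
E
```

```text
[ 488.86426891 -271.64372281  235.76843023] [-1.79976627e+02  1.92777898e-02  1.79791228e+01] {'fx': 352.8153394027864, 'fy': 352.8153394027864, 'cx': 315.2410904668685, 'cy': 237.4302798961782, 'world_from_camera': array([[ 3.07730657e-01, -9.25351650e-01, -2.21418532e-01,
         5.52579777e+02],
       [-9.51473451e-01, -2.99365300e-01, -7.12649277e-02,
        -2.50250525e+02],
       [-3.39906621e-04,  2.32604257e-01, -9.72571408e-01,
         4.39455477e+02],
       [ 0.00000000e+00,  0.00000000e+00,  0.00000000e+00,
         1.00000000e+00]])}
[323.83680186 216.61282438]
```

View pics/w1.png

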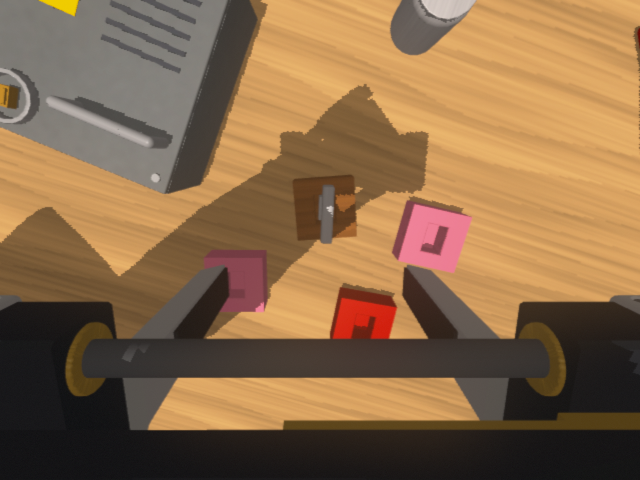

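The wrist view shows the key bar from (328,185) to (325,243), and the block's top corners near (293,179), (353,175), (357,236) and (299,240). The pinned fit is close, so I'll compute the grasp.

```bash
python3 - <<'E'
from h import *
T=np.array([[ 3.07730657e-01, -9.25351650e-01, -2.21418532e-01,552.579777],[-9.51473451e-01, -2.99365300e-01, -7.12649277e-02,-250.250525],[-3.39906621e-04,  2.32604257e-01, -9.72571408e-01,439.455477],[0,0,0,1]])
m=dict(fx=352.815,fy=352.815,cx=315.241,cy=237.43,world_from_camera=T)
a=cv2.imread("pics/w1.png"); hsv=cv2.cvtColor(a,cv2.COLOR_BGR2HSV)
k=((hsv[...,1]<70)&(hsv[...,2]>50)).astype('u1'); k2=np.zeros_like(k); k2[178:250,310:345]=k[178:250,310:345]
cs,_=cv2.findContours(k2,0,2); c=max(cs,key=cv2.contourArea); r=cv2.minAreaRect(c); print(r,cv2.boxPoints(r).round(1).tolist())
def yaw(p,q): return np.degrees(np.arctan2(p[1]-q[1],p[0]-q[0]))
p,q=ray(m,(328,185),83),ray(m,(325,243),83); print(p,q,(p+q)/2,yaw(p,q),np.linalg.norm(p-q))
C=[ray(m,x,36) for x in((293,179),(353,175),(357,236),(299,240))]; print(np.round(C,1),np.mean(C,0),yaw(C[0],C[3]),yaw(C[1],C[2]))
t=camera_model("top")
C=[ray(t,(390+x*70/400,223+y*70/400),36) for x,y in((92,155),(262,90),(335,258),(160,324))]; print(np.round(C,1),np.mean(C,0),yaw(C[0],C[3]),yaw(C[1],C[2]))
print([ray(t,(390+x*70/400,223+y*70/400),83).round(1) for x,y in((224,122),(262,282))])
E
```

```text
((325.6481628417969, 213.44366455078125), (14.737212181091309, 57.366886138916016), 2.385944128036499) [[317.1000061035156, 241.8000030517578], [319.5, 184.5], [334.20001220703125, 185.10000610351562], [331.79998779296875, 242.39999389648438]]
[ 526.82173759 -271.90590326   83.        ] [ 468.87827208 -287.88945549   83.        ] [ 497.85000484 -279.89767938   83.        ] 15.421378365038725 60.10756305716491
[[ 517.6 -235.    36. ]
 [ 542.7 -298.1   36. ]
 [ 477.5 -326.    36. ]
 [ 451.9 -262.6   36. ]] [ 497.42887672 -280.38690146   36.        ] 22.769080196339242 23.142848436834054
[[ 514.3 -233.6   36. ]
 [ 539.7 -297.9   36. ]
 [ 476.6 -325.5   36. ]
 [ 450.9 -259.4   36. ]] [ 495.38030874 -279.09392543   36.        ] 22.201569311089422 23.61393947273098
[array([ 524.8, -273.6,   83. ]), array([ 467. , -287.4,   83. ])]
```

>>> {"op": "drive_tool", "data": {"delta_pos": [[0.005,0.0105,0.03],[0,0,0.04],[0,0,0.04],[0,0,0.04],[0,0,0.032]], "delta_rot": [[0,0,0.052],[0,0,0],[0,0,0],[0,0,0],[0,0,0]]}}

```text
time: 2.02
position: [495.4, -280.8, 52.1]
tool_rot: [-179.9, 0.1, 15.0]
contact_force: [-0.2, 0.8, 0.6]
finger_gap: 93.8
grip_force: 0.0
```

>>> {"op": "drive_tool", "data": {"delta_pos": [[0,0,0],[0,0,0],[0,0,0],[0,0,0],[0,0,0]], "delta_rot": [[0,0,0],[0,0,0],[0,0,0],[0,0,0],[0,0,0]], "fingers": 255, "force": 45}}

```text
time: 2.65
position: [496.1, -281.2, 54.5]
tool_rot: [180.0, -0.0, 15.0]
contact_force: [0.1, -0.0, -0.6]
finger_gap: 47.2
grip_force: 0.0
```

```bash
python3 -c "
from h import *
s=state();print(s)"
```

```text
{'time': 2.65, 'joint_positions': array([-3.32247407e+01,  2.72280981e+01,  9.10246196e+01,  7.59811210e-04,
        6.17097226e+01,  4.17744823e+01]), 'qd': array([ 0.04160092,  0.27742231,  0.07684772,  0.02522848, -0.13463973,
       -0.06404928]), 'joint_torque': array([ 1.43069941e-03, -5.91427803e+01, -3.13879466e+01,  5.85470488e-02,
       -3.27233656e-02,  1.69826649e-05]), 'position': array([ 496.13065668, -281.20844716,   54.50359232]), 'tool_rot': array([ 1.79972435e+02, -2.55214005e-02,  1.50004233e+01]), 'contact_force': array([ 0.07875502, -0.02966749, -0.59704168]), 'torque': array([-0.02182169,  0.05954514,  0.02744644]), 'grip_force': 0.0, 'finger_gap': 47.17742177784649}
```

>>> {"op": "drive_tool", "data": {"delta_pos": [[0,0,0],[0,0,0],[0,0,0],[0,0,0],[0,0,0]], "delta_rot": [[0,0,0],[0,0,0],[0,0,0],[0,0,0],[0,0,0]]}}

```text
time: 3.28
position: [496.0, -281.1, 54.0]
tool_rot: [180.0, 0.0, 15.0]
contact_force: [-0.8, -0.4, 0.6]
finger_gap: 11.1
grip_force: 45.0
```

>>> {"op": "drive_tool", "data": {"delta_pos": [[0,0,0],[0,0,-0.015],[0,0,-0.03],[0,0,-0.04],[0,0,-0.045]], "delta_rot": [[0,0,0],[0,0,0],[0,0,0],[0,0,0],[0,0,0]]}}

```text
time: 3.9
position: [495.7, -280.9, 186.1]
tool_rot: [-180.0, 0.0, 15.0]
contact_force: [0.4, 0.0, -1.0]
finger_gap: 10.9
grip_force: 45.0
```

>>> {"op": "drive_tool", "data": {"delta_pos": [[0.007,-0.057,-0.006],[0.007,-0.057,-0.006],[0.007,-0.057,-0.006],[0.007,-0.057,-0.006],[0.007,-0.057,-0.006]], "delta_rot": [[0,0,0],[0,0,0],[0,0,0],[0,0,0],[0,0,0]]}}

```text
time: 4.53
position: [455.5, 4.9, 215.4]
tool_rot: [180.0, -0.1, 15.0]
contact_force: [0.4, 0.3, -0.8]
finger_gap: 11.0
grip_force: 45.0
```

>>> {"op": "drive_tool", "data": {"delta_pos": [[0,0,0],[0,0,0],[0,0,0],[0,0,0],[0,0,0]], "delta_rot": [[0,0,-0.18],[0,0,-0.18],[0,0,0],[0,0,0],[0,0,0]]}}

```text
time: 5.15
position: [456.0, 3.1, 214.2]
tool_rot: [180.0, -0.0, 35.5]
contact_force: [0.2, 0.3, -1.4]
finger_gap: 10.6
grip_force: 45.0
```

```bash
cat > look.py <<'E'
import sys,pickle
from h import *
n=sys.argv[1]
s=state(); m=camera_model("wrist"); a=grab_frame("wrist"); pickle.dump((s,m),open(f"{n}.pkl","wb"))
cv2.imwrite(f"pics/{n}.png",a); print(s["position"].round(1),s["tool_rot"].round(1),s["joint_positions"].round(1))
E
python3 look.py w2; python3 - <<'E'
from h import *
import pickle
m=pickle.load(open("w2.pkl","rb"))[1]; s,_=pickle.load(open("w2.pkl","rb"))
print(proj(m,(515.5,20,116)), proj(m,s["position"]+[0,0,-48]))
E
```

```text
[456.    3.1 214.2] [180.   -0.   35.5] [-4.2  3.5 98.7  0.  77.8 50.3]
[340.77126076 164.34654886] [316.23920243 246.99508977]
```

View pics/w2.png

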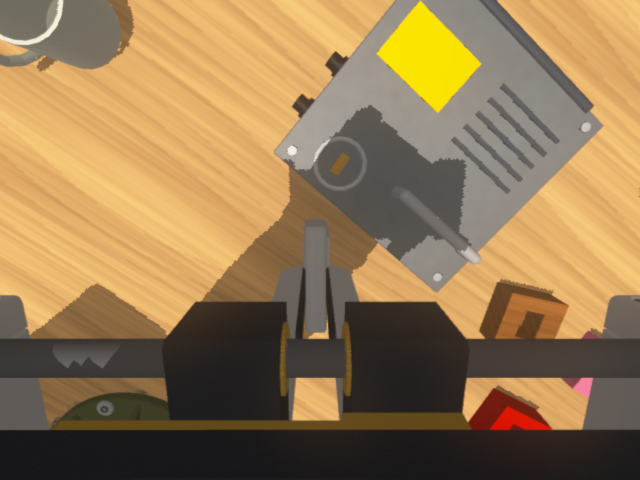

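The view shows the collar centred at about (340,163) with the stud inside it. That is within 1–2 px of the prediction. The held key bar runs from (316,222) to (313,330). I'll measure the stud's angle.

```bash
python3 - <<'E'
from h import *
import pickle
s,m=pickle.load(open("w2.pkl","rb")); a=cv2.imread("pics/w2.png")
def stud(a,m,roi,n):
    hsv=cv2.cvtColor(a,cv2.COLOR_BGR2HSV); x0,y0,x1,y1=roi
    k=np.zeros(a.shape[:2],'u1'); h=hsv[y0:y1,x0:x1]; k[y0:y1,x0:x1]=(h[...,1]>110)&(h[...,0]>8)&(h[...,0]<32)
    cs,_=cv2.findContours(k,0,1); c=max(cs,key=cv2.contourArea); r=cv2.minAreaRect(c); b=cv2.boxPoints(r)
    e=max([b[1]-b[0],b[2]-b[1]],key=np.linalg.norm); c0=np.array(r[0])
    P,Q=ray(m,c0+e/2,116),ray(m,c0-e/2,116); d=P-Q
    print(n,r,"c",((P+Q)/2).round(1),"L",np.linalg.norm(d),"yaw",np.degrees(np.arctan2(d[1],d[0])))
stud(a,m,(325,145,356,182),"wrist")
t=camera_model("top"); stud(cv2.imread("pics/top0.png"),t,(278,236,296,258),"top")
C=[ray(m,p,106) for p in((275,152),(437,291),(602,125))]; print(np.round(C,1))
e=C[2]-C[1]; print("panel yaw",np.degrees(np.arctan2(e[1],e[0])),np.linalg.norm(e), "lock", C[1]+0.15*e+0.75*(C[0]-C[1]))
print("collar",ray(m,(340,163),116))
E
```

```text
wrist ((339.26177978515625, 163.4832305908203), (9.83078384399414, 21.627723693847656), 34.99202346801758) c [515.3  21.5 116. ] L 17.736031631855774 yaw 0.4560584665088793
top ((286.0, 246.5), (9.0, 4.0), 90.0) c [515.   21.3 116. ] L 18.077029375291076 yaw -179.07450087451826
[[ 491.3   71.5  106. ]
 [ 474.  -124.2  106. ]
 [ 669.8 -141.3  106. ]]
panel yaw -5.009730985200118 196.5151083514818 lock [516.33685713  19.98763914 106.        ]
collar [516.01536701  21.18194471 116.        ]
```

>>> {"op": "drive_tool", "data": {"delta_pos": [[0,0,0],[0,0,0],[0,0,0],[0,0,0],[0,0,0]], "delta_rot": [[0,0,-0.18],[0,0,-0.18],[0,0,-0.18],[0,0,-0.18],[0,0,-0.18]]}}

```text
time: 5.82
position: [456.0, 3.2, 214.1]
tool_rot: [-180.0, -0.0, 87.4]
contact_force: [0.1, 0.1, -1.2]
finger_gap: 10.7
grip_force: 45.0
```

>>> {"op": "drive_tool", "data": {"delta_pos": [[0,0,0],[0,0,0],[0,0,0],[0,0,0],[0,0,0]], "delta_rot": [[0,0,-0.18],[0,0,-0.18],[0,0,-0.18],[0,0,-0.18],[0,0,-0.18]]}}

```text
time: 6.45
position: [456.0, 3.1, 214.0]
tool_rot: [-180.0, -0.0, 139.0]
contact_force: [0.4, 0.4, -0.4]
finger_gap: 10.6
grip_force: 45.0
```

>>> {"op": "drive_tool", "data": {"delta_pos": [[0,0,0],[0,0,0],[0,0,0],[0,0,0],[0,0,0]], "delta_rot": [[0,0,-0.18],[0,0,-0.18],[0,0,-0.18],[0,0,-0.18],[0,0,0]]}}

```text
time: 7.08
position: [456.0, 3.2, 214.1]
tool_rot: [180.0, -0.0, 179.9]
contact_force: [-0.5, 0.0, -1.7]
finger_gap: 10.9
grip_force: 45.0
```

```bash
python3 look.py w3; python3 - <<'E'
from h import *
import pickle
s,m=pickle.load(open("w2.pkl","rb")); R=m["world_from_camera"]; from scipy.spatial.transform import Rotation as Ro
Rt=Ro.from_euler("xyz",s["tool_rot"],degrees=True)
a=cv2.imread("pics/w2.png"); print("col", [ (y,np.round(a[y,300:332].mean(1)).astype(int).tolist()) for y in (240,300)])
print("row",a[215:236,316].mean(1).astype(int).tolist(),a[322:338,313].mean(1).astype(int).tolist())
for z in (29,7):
  for p in((316,221),(313,331),(316,240)): print(z,Rt.inv().apply(ray(m,p,s["position"][2]+z)-s["position"]).round(1))
# scene crop around key
g=grab_frame("scene"); c=camera_model("scene"); s=state(); p=proj(c,s["position"]).astype(int); print(p, proj(c,s["position"]+[0,0,-48]))
x,y=p; cv2.imwrite("pics/s1.png",cv2.resize(g[y-60:y+60,x-80:x+80],(800,600),interpolation=2))
E
```

```text
[456.    3.2 214.1] [180.   -0.  179.9] [ -4.2   3.5  98.7   0.   77.8 -94.1]
col [(240, [98, 96, 98, 101, 102, 106, 109, 111, 113, 113, 115, 115, 115, 114, 113, 113, 112, 113, 114, 114, 114, 114, 113, 111, 108, 105, 103, 108, 111, 106, 97, 95]), (300, [37, 36, 36, 35, 42, 70, 102, 107, 110, 111, 111, 112, 112, 112, 111, 111, 111, 110, 110, 111, 111, 111, 111, 108, 105, 92, 53, 37, 37, 38, 38, 45])]
row [95, 96, 97, 97, 95, 94, 94, 95, 96, 95, 96, 101, 109, 110, 111, 112, 112, 112, 112, 113, 112] [110, 110, 110, 110, 109, 110, 109, 109, 109, 106, 113, 141, 169, 174, 175, 173]
29 [ 34.2  -0.3 -29. ]
29 [-26.6  -2.  -29. ]
29 [ 24.3  -0.4 -29. ]
7 [30.  -0.3 -7. ]
7 [-38.5  -2.2  -7. ]
7 [18.9 -0.3 -7. ]
[293 173] [294.60483285 193.30698178]
```

View pics/s1.png

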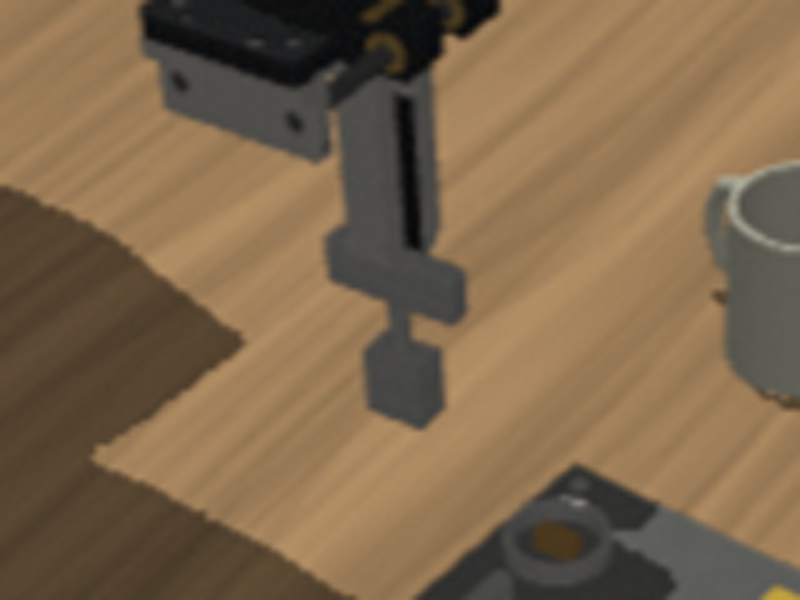

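The crop shows the key hanging upright in the fingers at about (400,380), roughly centred. Its offset is about +2 mm along tool x. I'll go over the stud and descend in stages.

>>> {"op": "drive_tool", "data": {"delta_pos": [[-0.03,0.009,0],[-0.031,0.009,0],[0,0,0.02],[0,0,0.019],[0,0,0]], "delta_rot": [[0,0,0],[0,0,0],[0,0,0],[0,0,0],[0,0,0]]}}

```text
time: 7.8
position: [516.4, 21.3, 174.0]
tool_rot: [180.0, -0.1, 179.8]
contact_force: [0.4, -0.4, -2.0]
finger_gap: 10.8
grip_force: 45.0
```

>>> {"op": "drive_tool", "data": {"delta_pos": [[0,0,0.002],[0,0,0.002],[0,0,0.002],[0,0,0.002],[0,0,0.002]], "delta_rot": [[0,0,0],[0,0,0],[0,0,0],[0,0,0],[0,0,0]]}}

```text
time: 8.43
position: [517.0, 21.3, 165.0]
tool_rot: [180.0, 0.0, -180.0]
contact_force: [0.4, 0.2, -1.2]
finger_gap: 10.6
grip_force: 45.0
```

```bash
python3 -c "
from h import *
s=state();print(s['position'],s['contact_force'],s['torque'],s['tool_rot'])
g=grab_frame('scene'); c=camera_model('scene'); x,y=proj(c,(516,21,116)).astype(int); cv2.imwrite('pics/s2.png',cv2.resize(g[y-36:y+24,x-40:x+40],(800,600),interpolation=2))"
```

```text
[517.04662938  21.2618138  164.98239271] [ 0.43466619  0.1565927  -1.23021675] [ 0.0315991  -0.14918306 -0.0122971 ] [ 1.79998647e+02  5.87937996e-03 -1.79993627e+02]
```

View pics/s2.png

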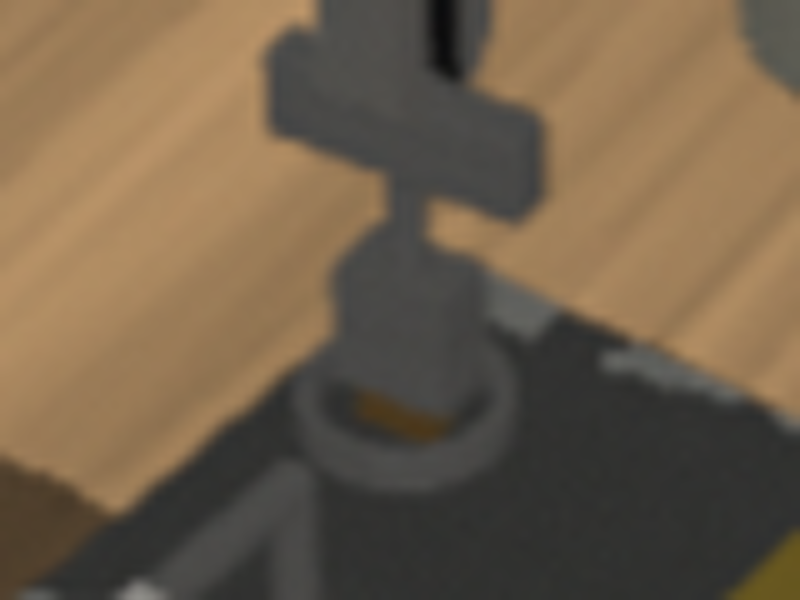

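The key mouth sits just over the stud top, with the stud seen centred under the barrel's edge at (400,415). I'll continue down gently.

>>> {"op": "drive_tool", "data": {"delta_pos": [[0,0,0.001],[0,0,0.001],[0,0,0.001],[0,0,0.001],[0,0,0]], "delta_rot": [[0,0,0],[0,0,0],[0,0,0],[0,0,0],[0,0,0]]}}

```text
time: 9.1
position: [517.0, 21.2, 161.0]
tool_rot: [-180.0, -0.0, -180.0]
contact_force: [-0.1, -0.7, -1.7]
finger_gap: 11.0
grip_force: 45.0
```

>>> {"op": "drive_tool", "data": {"delta_pos": [[0,0,0.001],[0,0,0.001],[0,0,0.001],[0,0,0.001],[0,0,0]], "delta_rot": [[0,0,0],[0,0,0],[0,0,0],[0,0,0],[0,0,0]]}}

```text
time: 9.72
position: [517.0, 21.2, 157.0]
tool_rot: [180.0, -0.0, -180.0]
contact_force: [0.6, 0.5, -1.6]
finger_gap: 10.8
grip_force: 45.0
```

>>> {"op": "drive_tool", "data": {"delta_pos": [[0,0,0.001],[0,0,0.001],[0,0,0.0005],[0,0,0],[0,0,0]], "delta_rot": [[0,0,0],[0,0,0],[0,0,0],[0,0,0],[0,0,0]]}}

```text
time: 10.35
position: [517.0, 21.2, 154.6]
tool_rot: [180.0, -0.0, -180.0]
contact_force: [-0.2, -0.1, -1.9]
finger_gap: 10.7
grip_force: 45.0
```

>>> {"op": "drive_tool", "data": {"delta_pos": [[0,0,0.0005],[0,0,0.0005],[0,0,0],[0,0,0],[0,0,0]], "delta_rot": [[0,0,0],[0,0,0],[0,0,0],[0,0,0],[0,0,0]]}}

```text
time: 10.98
position: [517.2, 21.3, 153.9]
tool_rot: [180.0, 0.0, -180.0]
contact_force: [0.3, 0.9, 6.0]
finger_gap: 10.7
grip_force: 45.0
```

>>> {"op": "drive_tool", "data": {"delta_pos": [[0,0,0.0005],[0,0,0],[0,0,0],[0,0,0],[0,0,0]], "delta_rot": [[0,0,0],[0,0,0],[0,0,0],[0,0,0],[0,0,0]]}}

```text
time: 11.6
position: [517.4, 21.2, 153.8]
tool_rot: [-180.0, 0.1, -180.0]
contact_force: [-1.6, 0.8, 9.0]
finger_gap: 10.8
grip_force: 45.0
```

>>> {"op": "drive_tool", "data": {"delta_pos": [[0,-0.0002,0],[0,-0.0002,0],[0,-0.0002,0],[0,-0.0002,0],[0,-0.0002,0]], "delta_rot": [[0,0,0.12],[0,0,0.12],[0,0,0.12],[0,0,0.12],[0,0,0.12]]}}

```text
time: 12.22
position: [517.3, 19.9, 153.8]
tool_rot: [180.0, 0.1, 145.4]
contact_force: [-0.3, -2.5, 9.1]
finger_gap: 10.8
grip_force: 45.1
```

```bash
python3 -c "
from h import *
s=state();print(s['position'],s['contact_force'],s['torque'],s['tool_rot'])"
```

```text
[517.25519315  19.91400318 153.80843771] [-0.32684322 -2.53328971  9.08375838] [-0.52625401 -0.00579806  0.11733017] [1.79985658e+02 9.81868901e-02 1.45413859e+02]
```

>>> {"op": "drive_tool", "data": {"delta_pos": [[0,-0.0002,0],[0,-0.0002,0],[0,-0.0002,0],[0,-0.0002,0],[0,-0.0002,0]], "delta_rot": [[0,0,0.12],[0,0,0.12],[0,0,0.12],[0,0,0.12],[0,0,0.12]]}}

```text
time: 12.85
position: [516.5, 19.2, 153.8]
tool_rot: [179.9, 0.1, 111.0]
contact_force: [-0.5, -2.1, 9.0]
finger_gap: 10.5
grip_force: 45.1
```

>>> {"op": "drive_tool", "data": {"delta_pos": [[0,-0.0001,0],[0,-0.0001,0],[0,-0.0001,0],[0,-0.0001,0],[0,0,0]], "delta_rot": [[0,0,0.07],[0,0,0.07],[0,0,0.07],[0,0,0.07],[0,0,0]]}}

```text
time: 13.48
position: [516.1, 19.2, 153.9]
tool_rot: [179.9, 0.0, 95.2]
contact_force: [0.0, -2.0, 9.8]
finger_gap: 10.6
grip_force: 45.1
```

```bash
python3 -c "
from h import *
s=state();print(s['position'],s['contact_force'],s['torque'],s['tool_rot'])"
```

```text
[516.07531484  19.15744861 153.8548807 ] [ 0.02679344 -1.95285782  9.75816479] [-0.51154672  0.20401246  0.06651363] [1.79922828e+02 4.90191060e-02 9.51555281e+01]
```

>>> {"op": "drive_tool", "data": {"delta_pos": [[0,-0.0001,0],[0,-0.0001,0],[0,-0.0001,0],[0,-0.0001,0],[0,0,0]], "delta_rot": [[0,0,0.05],[0,0,0.05],[0,0,0.05],[0,0,0.05],[0,0,0]]}}

```text
time: 14.1
position: [515.6, 19.2, 153.8]
tool_rot: [179.9, 0.0, 83.7]
contact_force: [-1.4, -3.4, 9.0]
finger_gap: 10.5
grip_force: 45.1
```

```bash
python3 -c "
from h import *
s=state();print(s['position'],s['contact_force'],s['torque'],s['tool_rot'])"
```

```text
[515.64338458  19.15802043 153.82304821] [-1.37052298 -3.40647294  8.96881782] [-0.48925031  0.29602117  0.11458826] [1.79920279e+02 3.16165844e-02 8.37148743e+01]
```

>>> {"op": "drive_tool", "data": {"delta_pos": [[0,0,0],[0,0,0],[0,0,0],[0,0,0],[0,0,0]], "delta_rot": [[0,0,0.03],[0,0,0.03],[0,0,0.03],[0,0,0.03],[0,0,0]]}}

```text
time: 14.72
position: [515.6, 19.2, 153.8]
tool_rot: [179.9, 0.0, 76.9]
contact_force: [-1.9, -2.9, 9.5]
finger_gap: 10.9
grip_force: 45.1
```

```bash
python3 -c "
from h import *
s=state();print(s['position'],s['contact_force'],s['torque'],s['tool_rot'],s['joint_positions'])"
```

```text
[515.59313353  19.16752726 153.81880281] [-1.87672469 -2.93378432  9.50067239] [-0.48734978  0.42475752  0.12017611] [1.79925263e+02 2.17401907e-02 7.68557183e+01] [-1.91815433e+00  1.41558105e+01  9.46069885e+01 -3.79031684e-02
  7.11681298e+01  1.12383264e+01]
```

>>> {"op": "drive_tool", "data": {"delta_pos": [[0,0,0],[0,0,0],[0,0,0],[0,0,0],[0,0,0]], "delta_rot": [[0,0,0.03],[0,0,0.03],[0,0,0.03],[0,0,0],[0,0,0]]}}

```text
time: 15.35
position: [515.6, 19.2, 153.8]
tool_rot: [179.9, 0.0, 71.7]
contact_force: [-2.3, -1.7, 9.5]
finger_gap: 10.7
grip_force: 45.3
```

```bash
python3 -c "
from h import *
s=state();print(s['position'],s['contact_force'],s['torque'],s['tool_rot'],s['finger_gap'])"
```

```text
[515.57124089  19.19946722 153.82944367] [-2.2509764  -1.66412863  9.51449684] [-0.49340897  0.44201756  0.30032798] [1.79927083e+02 1.42063331e-02 7.17348796e+01] 10.671563873871625
```

>>> {"op": "drive_tool", "data": {"delta_pos": [[0,0,0],[0,0,0],[0,0,0],[0,0,0],[0,0,0]], "delta_rot": [[0,0,0.03],[0,0,0.02],[0,0,0],[0,0,0],[0,0,0]]}}

```text
time: 15.98
position: [515.6, 19.2, 153.8]
tool_rot: [179.9, 0.0, 68.9]
contact_force: [-2.1, -1.7, 9.4]
finger_gap: 10.8
grip_force: 45.8
```

```bash
python3 -c "
from h import *
s=state();print(s['position'],s['contact_force'],s['torque'],s['tool_rot'],s['finger_gap'])
g=grab_frame('top'); cv2.imwrite('pics/t2.png',cv2.resize(g[220:270,262:312],(600,600),interpolation=2))"
```

```text
[515.57137377  19.20415818 153.83223689] [-2.11093524 -1.66687769  9.40858495] [-0.45165789  0.41042168  0.37709535] [1.79924587e+02 1.52701223e-02 6.88828015e+01] 10.82094000478754
```

Torque keeps climbing at 0.38 N m, so the stud is at its stop. Next I let off the twist and draw the key up.

>>> {"op": "drive_tool", "data": {"delta_pos": [[0,0,0],[0,0,0],[0,0,-0.001],[0,0,-0.003],[0,0,-0.005]], "delta_rot": [[0,0,-0.1],[0,0,-0.1],[0,0,0],[0,0,0],[0,0,0]]}}

```text
time: 16.65
position: [515.0, 19.6, 161.9]
tool_rot: [-179.9, 0.0, 80.3]
contact_force: [-0.0, -0.1, -1.2]
finger_gap: 11.0
grip_force: 45.0
```

>>> {"op": "drive_tool", "data": {"delta_pos": [[0,0,-0.005],[0,0,-0.015],[0,0,-0.02],[0,0,-0.02],[0,0,0]], "delta_rot": [[0,0,0],[0,0,0],[0,0,0],[0,0,0],[0,0,0]]}}

```text
time: 17.27
position: [515.9, 19.5, 223.9]
tool_rot: [179.8, -0.0, 80.3]
contact_force: [-0.6, 0.8, -1.3]
finger_gap: 10.9
grip_force: 45.0
```

```bash
python3 look.py w4; python3 - <<'E'
from h import *
import pickle
s,m=pickle.load(open("w4.pkl","rb")); print(proj(m,(515.5,21,116)).round(),s["contact_force"],s["finger_gap"])
E
```

```text
[515.9  19.5 223.9] [179.8  -0.   80.3] [-1.9 10.9 89.   0.  79.8  7.8]
[314. 229.] [-0.59325666  0.75739944 -1.33507953] 10.86629770229655
```

>>> {"op": "drive_tool", "data": {"delta_pos": [[0,0,0],[0,0,0],[0,0,0],[0,0,0],[0,0,0]], "delta_rot": [[0,0,0.18],[0,0,0.18],[0,0,0.18],[0,0,0.18],[0,0,0.18]]}}

```text
time: 17.95
position: [514.9, 19.5, 221.1]
tool_rot: [-180.0, 0.1, 28.4]
contact_force: [-0.4, 0.4, -1.7]
finger_gap: 10.9
grip_force: 45.0
```

>>> {"op": "drive_tool", "data": {"delta_pos": [[0,0,0],[-0.0225,0.045,0],[-0.0225,0.045,0],[0,0,0],[0,0,0]], "delta_rot": [[0,0,0.104],[0,0,0],[0,0,0],[0,0,0],[0,0,0]]}}

```text
time: 18.58
position: [508.5, -80.6, 221.5]
tool_rot: [-180.0, 0.0, 22.8]
contact_force: [0.2, 0.5, -1.6]
finger_gap: 11.0
grip_force: 45.0
```

```bash
python3 look.py w5; python3 - <<'E'
from h import *
import pickle
s,m=pickle.load(open("w5.pkl","rb")); a=cv2.imread("pics/w5.png"); u=proj(m,(515.5,21,116)).astype(int); print(u)
hsv=cv2.cvtColor(a,cv2.COLOR_BGR2HSV); x0,y0,x1,y1=u[0]-14,u[1]-14,u[0]+15,u[1]+15
k=np.zeros(a.shape[:2],'u1'); h=hsv[y0:y1,x0:x1]; k[y0:y1,x0:x1]=(h[...,1]>110)&(h[...,0]>8)&(h[...,0]<32)
cs,_=cv2.findContours(k,0,1); c=max(cs,key=cv2.contourArea); r=cv2.minAreaRect(c); b=cv2.boxPoints(r)
e=max([b[1]-b[0],b[2]-b[1]],key=np.linalg.norm); c0=np.array(r[0]); P,Q=ray(m,c0+e/2,116),ray(m,c0-e/2,116); d=P-Q
print(r,((P+Q)/2).round(1),np.linalg.norm(d),np.degrees(np.arctan2(d[1],d[0])))
for y in (240,270,300):
    g=a[y,290:345].mean(1).astype(int); print(y,g.tolist())
E
```

```text
[508.5 -80.6 221.5] [-180.     0.    22.8] [-13.1  11.   89.3   0.   79.8  54.1]
[211 178]
((212.21136474609375, 178.1494903564453), (22.84528923034668, 10.864204406738281), 23.96249008178711) [516.2  20.3 116. ] 19.260948822013574 -91.64833676716148
240 [80, 80, 79, 80, 80, 81, 80, 80, 78, 80, 79, 80, 85, 96, 100, 105, 108, 110, 112, 113, 114, 114, 115, 114, 112, 112, 111, 113, 113, 113, 113, 114, 113, 112, 109, 105, 103, 107, 109, 99, 83, 81, 82, 82, 82, 82, 81, 82, 81, 81, 81, 80, 81, 83, 89]
270 [100, 99, 99, 99, 99, 99, 99, 99, 99, 99, 98, 92, 70, 42, 45, 73, 104, 110, 111, 112, 112, 113, 114, 113, 112, 112, 112, 113, 113, 113, 113, 113, 111, 111, 107, 93, 55, 43, 57, 84, 100, 100, 101, 101, 101, 101, 101, 100, 101, 101, 100, 101, 102, 100, 101]
300 [99, 98, 99, 99, 98, 98, 98, 97, 85, 50, 36, 34, 35, 36, 42, 70, 102, 107, 110, 111, 111, 112, 112, 112, 112, 111, 111, 111, 111, 111, 112, 111, 111, 109, 105, 91, 54, 39, 38, 39, 39, 45, 69, 96, 99, 100, 100, 99, 100, 99, 100, 100, 100, 100, 100]
```

Stud yaw is now −91.6° (expected −91), so it is at the stop, and the key hasn't slipped in the grip. I'll carry it back to the block.

>>> {"op": "drive_tool", "data": {"delta_pos": [[-0.0224,0.0449,0],[-0.0224,0.0449,0],[-0.0224,0.0449,0],[-0.0224,0.0449,0],[0,0,0.04]], "delta_rot": [[0,0,0],[0,0,0],[0,0,0],[0,0,0],[0,0,0]]}}

```text
time: 19.25
position: [496.5, -283.6, 183.2]
tool_rot: [179.8, -0.1, 22.7]
contact_force: [0.6, 1.2, -2.4]
finger_gap: 11.0
grip_force: 45.0
```

>>> {"op": "drive_tool", "data": {"delta_pos": [[0,0,0.04],[0,0,0.04],[0,0,0.008],[0,0,0],[0,0,0]], "delta_rot": [[0,0,0],[0,0,0],[0,0,0],[0,0,0],[0,0,0]]}}

```text
time: 19.88
position: [496.5, -281.4, 95.8]
tool_rot: [179.9, -0.1, 22.8]
contact_force: [-0.5, 0.2, -1.1]
finger_gap: 11.0
grip_force: 45.0
```

```bash
python3 -c "
from h import *
s=state();print(s['position'],s['contact_force'],s['torque'],s['tool_rot'])
g=grab_frame('scene'); c=camera_model('scene'); x,y=proj(c,(496,-280,45)).astype(int); cv2.imwrite('pics/s3.png',cv2.resize(g[y-40:y+35,x-50:x+50],(800,600),interpolation=2))"
```

```text
[ 496.49604942 -281.37858801   95.80760102] [-0.50113906  0.15210268 -1.12641507] [-0.00746241  0.02969569 -0.03049822] [ 1.79877703e+02 -8.49787221e-02  2.28159136e+01]
```

View pics/s3.png

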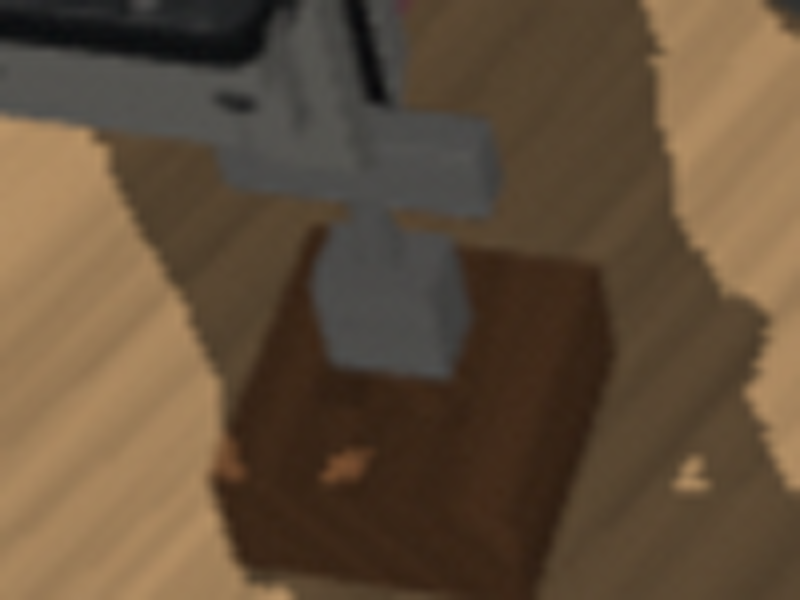

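The key hangs above the wooden block, its barrel at (390,300) over the block's middle and aligned with its sides. I'll lower it.

>>> {"op": "drive_tool", "data": {"delta_pos": [[0,0,0.004],[0,0,0.004],[0,0,0.004],[0,0,0.003],[0,0,0.002]], "delta_rot": [[0,0,0],[0,0,0],[0,0,0],[0,0,0],[0,0,0]]}}

```text
time: 20.55
position: [495.6, -281.2, 76.8]
tool_rot: [-180.0, 0.0, 22.8]
contact_force: [0.0, 0.7, -1.8]
finger_gap: 10.8
grip_force: 45.0
```

In the pocket without contact, so continuing.

>>> {"op": "drive_tool", "data": {"delta_pos": [[0,0,0.005],[0,0,0.005],[0,0,0.005],[0,0,0.004],[0,0,0.002]], "delta_rot": [[0,0,0],[0,0,0],[0,0,0],[0,0,0],[0,0,0]]}}

```text
time: 21.18
position: [495.6, -281.2, 55.7]
tool_rot: [-180.0, 0.0, 22.8]
contact_force: [0.5, -0.4, -1.3]
finger_gap: 10.8
grip_force: 45.0
```

>>> {"op": "drive_tool", "data": {"delta_pos": [[0,0,0.0005],[0,0,0.0005],[0,0,0],[0,0,0],[0,0,0]], "delta_rot": [[0,0,0],[0,0,0],[0,0,0],[0,0,0],[0,0,0]]}}

```text
time: 21.8
position: [495.7, -281.2, 55.1]
tool_rot: [180.0, -0.0, 22.8]
contact_force: [0.7, 0.5, -1.0]
finger_gap: 10.7
grip_force: 45.0
```

>>> {"op": "drive_tool", "data": {"delta_pos": [[0,0,0.0005],[0,0,0.0005],[0,0,0.0005],[0,0,0],[0,0,0]], "delta_rot": [[0,0,0],[0,0,0],[0,0,0],[0,0,0],[0,0,0]]}}

```text
time: 22.42
position: [495.8, -281.4, 53.9]
tool_rot: [180.0, -0.0, 22.8]
contact_force: [0.3, -0.9, 4.7]
finger_gap: 10.8
grip_force: 45.0
```

>>> {"op": "drive_tool", "data": {"delta_pos": [[0,0,0],[0,0,0],[0,0,0],[0,0,0],[0,0,0]], "delta_rot": [[0,0,0],[0,0,0],[0,0,0],[0,0,0],[0,0,0]], "fingers": 140}}

```text
time: 23.05
position: [495.6, -281.2, 53.5]
tool_rot: [-180.0, -0.0, 22.8]
contact_force: [0.0, 0.7, -0.1]
finger_gap: 42.2
grip_force: 0.0
```

>>> {"op": "drive_tool", "data": {"delta_pos": [[0,0,-0.01],[0,0,-0.03],[0,0,-0.04],[0,0,-0.04],[0,0,-0.04]], "delta_rot": [[0,0,0],[0,0,0],[0,0,0],[0,0,0],[0,0,0]]}}

```text
time: 23.68
position: [495.5, -281.1, 215.8]
tool_rot: [180.0, -0.0, 22.8]
contact_force: [0.9, -0.7, -0.1]
finger_gap: 42.5
grip_force: 0.0
```

```bash
python3 look.py w6; python3 - <<'E'
from h import *
import pickle
s,m=pickle.load(open("w6.pkl","rb")); u=proj(m,(496.5,-280,60)).astype(int)
a=cv2.imread("pics/w6.png"); c1=cv2.resize(a[u[1]-60:u[1]+60,u[0]-60:u[0]+60],(400,400),interpolation=2)
g=grab_frame('scene'); c=camera_model('scene'); x,y=proj(c,(496,-280,45)).astype(int); c2=cv2.resize(g[y-35:y+35,x-35:x+35],(400,400),interpolation=2)
cv2.imwrite("pics/k.png",np.hstack([c1,c2]))
E
```

```text
[ 495.5 -281.1  215.8] [180.   -0.   22.8] [-33.2  18.3  80.9   0.   80.7  34. ]
```

View pics/k.png

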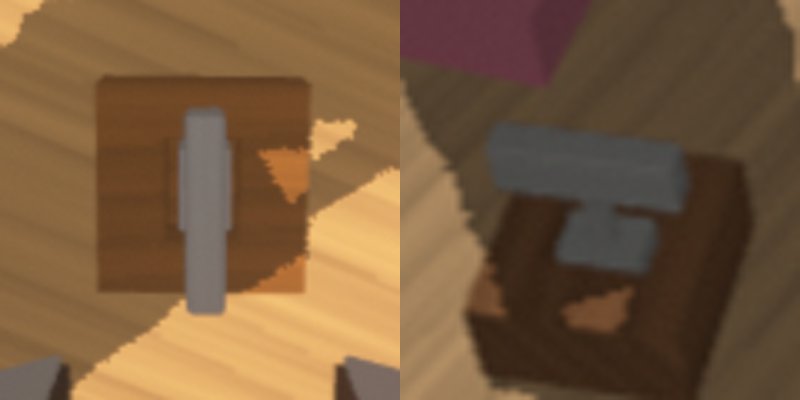

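Left half: the bar lies along the pocket over the block's middle at (205,210). Right half: the key stands upright in the block. Now to the handle.

>>> {"op": "drive_tool", "data": {"delta_pos": [[0.026,-0.045,0],[0.026,-0.045,0],[0.026,-0.045,0],[0.026,-0.045,0],[0,0,0]], "delta_rot": [[0,0,0],[0,0,0],[0,0,0],[0,0,0],[0,0,-0.18]]}}

```text
time: 24.4
position: [521.8, -72.0, 213.5]
tool_rot: [-180.0, -0.0, 33.4]
contact_force: [0.1, 0.1, 0.4]
finger_gap: 42.5
grip_force: 0.0
```

>>> {"op": "drive_tool", "data": {"delta_pos": [[0,0,0],[0,0,0],[0,0,0],[0,0,0],[0,0,0]], "delta_rot": [[0,0,-0.18],[0,0,-0.18],[0,0,-0.18],[0,0,-0.18],[0,0,-0.184]]}}

```text
time: 25.02
position: [521.5, -74.9, 213.3]
tool_rot: [-180.0, -0.0, 85.2]
contact_force: [-0.0, -0.5, 0.0]
finger_gap: 42.2
grip_force: 0.0
```

```bash
python3 look.py w7; python3 - <<'E'
from h import *
import pickle
m2=pickle.load(open("w2.pkl","rb"))[1]
P,Q=[ray(m2,p,139) for p in((397,190),(472,256))]; print("w2",(P+Q)/2,np.linalg.norm(P-Q))
t=camera_model("top"); P,Q=[ray(t,p,139) for p in((313.5,241),(355.5,245))]; print("top",(P+Q)/2,np.linalg.norm(P-Q))
s,m=pickle.load(open("w7.pkl","rb")); print(proj(m,(522,-75,136)))
E
```

```text
[521.5 -74.9 213.3] [-180.    -0.    85.2] [-12.2  12.8  88.2  -0.   79.   -7.4]
w2 [521.51950113 -68.12507743 139.        ] 84.3238434523677
top [521.97094247 -75.18320135 139.        ] 82.95596530622146
[316.10093626 238.2721858 ]
```

View pics/w7.png

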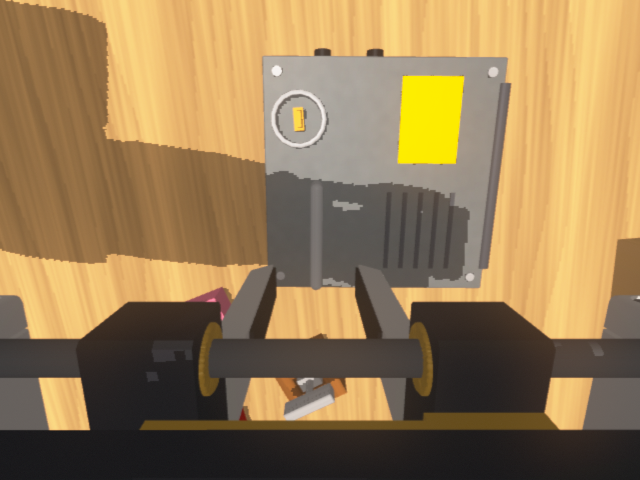

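The handle bar runs from (316,180) to (316,289), midway between the fingers and as predicted. The stud at (299,119) stands turned. I'll descend and grip.

>>> {"op": "drive_tool", "data": {"delta_pos": [[0,0,0.03],[0,0,0.03],[0,0,0.021],[0,0,0.01],[0,0,0]], "delta_rot": [[0,0,0],[0,0,0],[0,0,0],[0,0,0],[0,0,0]]}}

```text
time: 25.7
position: [521.6, -74.9, 122.4]
tool_rot: [-180.0, -0.0, 84.8]
contact_force: [0.2, 0.5, 0.6]
finger_gap: 42.4
grip_force: 0.0
```

>>> {"op": "drive_tool", "data": {"delta_pos": [[0,0,0],[0,0,0],[0,0,0],[0,0,0],[0,0,0]], "delta_rot": [[0,0,0],[0,0,0],[0,0,0],[0,0,0],[0,0,0]], "fingers": 255, "force": 40}}

```text
time: 26.32
position: [521.8, -75.0, 122.6]
tool_rot: [180.0, -0.0, 84.9]
contact_force: [-0.9, -0.5, -0.6]
finger_gap: 0.6
grip_force: 0.0
```

>>> {"op": "drive_tool", "data": {"delta_pos": [[0,0.0046,-0.016],[0,0,0],[0,0,0],[0,0,0],[0,0,0]], "delta_rot": [[0,0,0],[0,0,0],[0,0,0],[0,0,0],[0,0,0]]}}

```text
time: 26.95
position: [526.2, -75.3, 138.2]
tool_rot: [-180.0, -0.0, 84.9]
contact_force: [0.7, 0.5, 0.6]
finger_gap: 0.5
grip_force: 0.0
```

The gap of 0.5 mm means the grip missed, although the sight line was good. I'll check numerically where the handle is relative to the fingers.

```bash
python3 - <<'E'
from h import *
s=state(); print(s["position"],s["finger_gap"],s["contact_force"],s["grip_force"],s["joint_positions"].round(1))
g=grab_frame("scene"); c=camera_model("scene"); cv2.imwrite("pics/s4.png",g)
a=cv2.imread("pics/scene0.png")
u=np.array([-.0889,-.996,0])
for n,P in(("tcp",s["position"]),("barL",np.array([522,-75,136])-40*u),("barR",np.array([522,-75,136])+40*u),("mid",[522,-75,136])): print(n,proj(c,P).round(1))
x,y=proj(c,(522,-75,136)).astype(int)
for im in(a,g):
    q=im[y-28:y+26,x-30:x+34].mean(2)
    print("\n".join("".join(" .:-=+*#%@"[min(9,int(v/22))] for v in r) for r in q)); print()
w=grab_frame("wrist"); cv2.imwrite("pics/w8.png",w)
E
```

```text
[526.19200141 -75.31831317 138.22604351] 0.4856519657661743 [0.65101989 0.49988835 0.59650176] 0.0 [-12.1  17.1  93.1   0.   69.9  -7. ]
tcp [302.  238.6]
barL [313.4 227.3]
barR [286.6 250.4]
mid [300.3 238.6]
++++++***++***************++++++++++++++++++++++++++====-=++=-==
+++++**++****************++++++++++++++++++++++++++=============
++++***+****************++++++++++++++++++++++++++==+++++=======
+++**++***************+++++++++++++++++++++++++++++++++=++*++===
+++*+****************++++++++++++++++++++++++++++==--=---===+++=
+++++**************+++++++++++++++++++++++++++++=------------=++
++++***************+++++++++++++++++++++++++++=---------------=+
++***************+++++++++++++++++++++++++++++-----======-::---+
++*************+++++++++++++++++++++++++++=++=-:::---=====---:-=
*************++++++++++++++++++++++++++++==++=::-------======--=
*************+++++++++++++++++++++++++++===+*=:---:::-------==-+
***********++++++++++++++++++++++++++++=====++--=-::::::----===+
**********+++++++++++++++++++++++++++=======+++==-:::::::::-==++
*********++++++++++++++++++++=++++++=======-
[... 5431 characters left out ...]
-==--:::::::::::::::::::::::::::::::::::::::::::::
::::::::::::::-----:::::::::::::::::::::::::::::::::::::::::::::
::---:::::::::-----:::::::::::::::::::::::::::::::::::::::::::::
:----:::::::::-----:::::::::::::::::::::::::::::::::::::::::::::
:----:::::::::-----:::::::::::::::::::::::::::::::::::::::::::::
::--:::::::::::----::::::::::::::::::::::::::::::::::::::::::::.
:::::::::::::::----:::::::::::::::::::::::::::::::::::::::::::..
:::::::::::::::----::::::::::::::::::::::::::::::::::::::::::...
:::::::::::::::----:::::::::::::::::::::::::::::::::::::::::...:
:::::::::::::::-----:::::::::::::::::::::::::::::::::::::::...::
:::::::::::::::-----::::::::::::::::::::::::::::::::::::::...:::
```

The finger tips appear to end about 19 mm above the reported TCP (scene ≈ row 231, expected ≈ 242), so they closed just above the bar. I'll reopen and go deeper while watching the force.

>>> {"op": "drive_tool", "data": {"delta_pos": [[0,-0.0046,0],[0,0,0],[0,0,0],[0,0,0],[0,0,0]], "delta_rot": [[0,0,0],[0,0,0],[0,0,0],[0,0,0],[0,0,0]], "fingers": 140}}

```text
time: 27.68
position: [521.8, -75.0, 138.6]
tool_rot: [180.0, 0.0, 84.9]
contact_force: [0.3, 0.2, 0.6]
finger_gap: 41.8
grip_force: 0.0
```

>>> {"op": "drive_tool", "data": {"delta_pos": [[0,0,0.01],[0,0,0.006],[0,0,0.003],[0,0,0.003],[0,0,0.002]], "delta_rot": [[0,0,0],[0,0,0],[0,0,0],[0,0,0],[0,0,0]]}}

```text
time: 28.3
position: [521.8, -74.9, 114.4]
tool_rot: [180.0, -0.0, 84.9]
contact_force: [-0.6, -0.2, 0.9]
finger_gap: 42.2
grip_force: 0.0
```

>>> {"op": "drive_tool", "data": {"delta_pos": [[0,0,0.0015],[0,0,0.0015],[0,0,0.0015],[0,0,0.0015],[0,0,0]], "delta_rot": [[0,0,0],[0,0,0],[0,0,0],[0,0,0],[0,0,0]]}}

```text
time: 28.92
position: [521.7, -74.9, 108.4]
tool_rot: [-180.0, -0.0, 84.9]
contact_force: [0.4, -0.0, 0.1]
finger_gap: 42.8
grip_force: 0.0
```

>>> {"op": "drive_tool", "data": {"delta_pos": [[0,0,0],[0,0,0],[0,0,0],[0,0,0],[0,0,0]], "delta_rot": [[0,0,0],[0,0,0],[0,0,0],[0,0,0],[0,0,0]], "fingers": 255, "force": 40}}

```text
time: 29.55
position: [522.0, -75.0, 108.6]
tool_rot: [180.0, 0.0, 84.9]
contact_force: [3.8, -0.9, -1.6]
finger_gap: 8.9
grip_force: 40.0
```

Gripped (gap 8.9 mm). Now I start the swing.

>>> {"op": "drive_tool", "data": {"delta_pos": [[0,0.0012,-0.008],[0,0.0034,-0.008],[0,0.0031,-0.0077],[0,0.0032,-0.0077],[0,0,0]], "delta_rot": [[0,0,0],[0,0,0],[0,0,0],[0,0,0],[0,0,0]]}}

```text
time: 30.18
position: [532.8, -76.0, 140.6]
tool_rot: [180.0, 0.0, 84.9]
contact_force: [-0.4, 0.3, -1.0]
finger_gap: 8.8
grip_force: 40.0
```

```bash
python3 -c "
from h import *
s=state();print(s['position'],s['contact_force'],s['torque'],s['finger_gap'],s['grip_force'])"
```

```text
[532.80834369 -75.95456565 140.58922572] [-0.44654409  0.34729566 -0.95346007] [-0.06501545  0.31213825 -0.00843918] 8.789928773928958 39.999715089797974
```

>>> {"op": "drive_tool", "data": {"delta_pos": [[0,0.0078,-0.0147],[0,0.0093,-0.0138],[0,0.0107,-0.0127],[0,0.012,-0.0115],[0,0.0131,-0.0102]], "delta_rot": [[0,0,0],[0,0,0],[0,0,0],[0,0,0],[0,0,0]]}}

```text
time: 30.8
position: [583.7, -80.5, 204.6]
tool_rot: [-179.8, 0.0, 84.9]
contact_force: [-17.8, 1.8, 7.6]
finger_gap: 7.3
grip_force: 40.2
```

```bash
python3 - <<'E'
from h import *
s=state();print(s['position'],s['contact_force'],s['torque'],s['finger_gap'],s['grip_force'])
g=grab_frame("scene"); c=camera_model("scene"); cv2.imwrite("pics/s5.png",g)
# yellow label centroid as panel-angle gauge
hsv=cv2.cvtColor(g,cv2.COLOR_BGR2HSV); k=((hsv[...,0]>22)&(hsv[...,0]<36)&(hsv[...,1]>150)).astype('u1'); k[:,480:]=0
n,l,st,ce=cv2.connectedComponentsWithStats(k); i=1+st[1:,4].argmax(); print("label",ce[i],st[i])
a=cv2.imread("pics/scene0.png"); hsv=cv2.cvtColor(a,cv2.COLOR_BGR2HSV); k=((hsv[...,0]>22)&(hsv[...,0]<36)&(hsv[...,1]>150)).astype('u1'); k[:,480:]=0
n,l,st,ce=cv2.connectedComponentsWithStats(k); i=1+st[1:,4].argmax(); p0=ce[i]; P=ray(c,p0,106); print("label0",p0,P)
H=np.array([680.5,-43.9,100]); X=np.array([.996,-.0889,0]);Y=np.array([.0889,.996,0]); d=P-H; lx,ly=d@X,d@Y; print(lx,ly)
for th in range(0,106,6):
    t=np.radians(th); q=H+Y*ly+X*(lx*np.cos(t)+6*np.sin(t))+np.array([0,0,1])*(-lx*np.sin(t)+6*np.cos(t)); print(th,proj(c,q).round(0),end=" ")
E
```

```text
[583.66687916 -80.50684423 204.56763441] [-17.77384063   1.80817558   7.64806883] [ 0.17848665  3.5160416  -0.00662475] 7.284762197081415 40.19962549209595
label [376.98717949 234.5       ] [360 216  35  38 702]
label0 [368.29421488 244.74876033] [626.63191839   5.80235752 106.        ]
-58.071148871969925 44.714675635905635
0 [368. 245.] 6 [369. 243.] 12 [370. 241.] 18 [371. 239.] 24 [372. 238.] 30 [374. 236.] 36 [375. 235.] 42 [377. 235.] 48 [380. 234.] 54 [382. 234.] 60 [384. 234.] 66 [387. 234.] 72 [390. 235.] 78 [393. 236.] 84 [395. 237.] 90 [398. 239.] 96 [401. 240.] 102 [404. 242.]
```

The panel has come up to about 42°, with about 16 N pressing radially inward. I'll continue slightly wider.

>>> {"op": "drive_tool", "data": {"delta_pos": [[0,0.013,-0.0105],[0,0.0145,-0.008],[0,0.0157,-0.0057],[0,0,0],[0,0,0]], "delta_rot": [[0,0,0],[0,0,0],[0,0,0],[0,0,0],[0,0,0]]}}

```text
time: 31.48
position: [629.4, -84.5, 229.4]
tool_rot: [179.7, 0.0, 84.9]
contact_force: [2.3, -0.0, 8.6]
finger_gap: 0.6
grip_force: 4.3
```

```bash
cat > lab.py <<'E'
from h import *
s=state();print(s['position'],s['contact_force'],s['torque'],s['finger_gap'],s['grip_force'],s['joint_positions'].round(0))
g=grab_frame("scene")
hsv=cv2.cvtColor(g,cv2.COLOR_BGR2HSV); k=((hsv[...,0]>22)&(hsv[...,0]<36)&(hsv[...,1]>150)).astype('u1'); k[:,480:]=0
n,l,st,ce=cv2.connectedComponentsWithStats(k); i=1+st[1:,4].argmax(); print("label",ce[i],st[i])
E
python3 lab.py
```

```text
[629.42150185 -84.52551646 229.44942813] [ 2.33882923 -0.02856643  8.6180456 ] [-0.06916363 -0.5665949   0.0270235 ] 0.5656627556128824 4.2721424996852875 [-11.  27.  68.   0.  85.  -6.]
label [383.76369327 233.59624413] [369 214  30  40 639]
```

The bar slipped out at the fingertips with the panel at about 58°, held by its hinge. I'll go over its free edge to the robot side and push it upright with the closed fingers.

>>> {"op": "drive_tool", "data": {"delta_pos": [[0,0,-0.04],[0,0,-0.045],[0,-0.055,0],[0,-0.055,0],[0,0,0]], "delta_rot": [[0,0,0],[0,0,0],[0,0,0],[0,0,0],[0,0,0]]}}

```text
time: 32.15
position: [516.3, -74.3, 313.5]
tool_rot: [179.9, 0.0, 84.9]
contact_force: [1.0, -0.8, 1.6]
finger_gap: 0.8
grip_force: 0.0
```

```bash
python3 lab.py
```

```text
[516.34025802 -74.29226546 313.52382669] [ 0.99895753 -0.78386118  1.58018581] [-0.00213998 -0.1073678   0.00750193] 0.7617816862931149 0.0 [-12.  10.  79.   0.  91.  -7.]
label [383.69953052 233.63223787] [369 214  30  40 639]
```

>>> {"op": "drive_tool", "data": {"delta_pos": [[0,0,0.045],[0,0,0.043],[0,0.02,0],[0,0.008,0],[0,0.008,0]], "delta_rot": [[0,0,0],[0,0,0],[0,0,0],[0,0,0],[0,0,0]]}}

```text
time: 32.83
position: [555.6, -78.0, 224.5]
tool_rot: [179.9, 0.0, 84.9]
contact_force: [0.6, 0.8, 0.5]
finger_gap: 0.4
grip_force: 0.0
```

>>> {"op": "drive_tool", "data": {"delta_pos": [[0,0.008,0],[0,0.008,0],[0,0.01,0],[0,0.01,0],[0,0.01,0]], "delta_rot": [[0,0,0],[0,0,0],[0,0,0],[0,0,0],[0,0,0]]}}

```text
time: 33.45
position: [600.6, -82.0, 225.3]
tool_rot: [180.0, 0.0, 84.9]
contact_force: [-9.2, 1.0, 6.1]
finger_gap: 0.8
grip_force: 4.1
```

```bash
python3 lab.py
```

```text
[600.56483012 -82.00557665 225.32060645] [-9.23240698  1.02446303  6.10281741] [0.12880373 1.22069455 0.02183422] 0.815240823130713 4.129245411604643 [-11.  23.  74.  -0.  84.  -6.]
label [389.85137615 234.44587156] [378 215  25  40 545]
```

>>> {"op": "drive_tool", "data": {"delta_pos": [[0,0.01,0],[0,0.01,0],[0,0.01,0],[0,0.01,0],[0,0.01,0]], "delta_rot": [[0,0,0],[0,0,0],[0,0,0],[0,0,0],[0,0,0]]}}

```text
time: 34.12
position: [650.6, -86.5, 225.1]
tool_rot: [180.0, 0.0, 84.9]
contact_force: [-5.1, 0.1, 5.0]
finger_gap: 0.3
grip_force: 2.8
```

```bash
python3 lab.py
```

```text
[650.58346516 -86.47328035 225.05964052] [-5.11037224  0.11235075  4.99081316] [-0.01496576  0.71967556 -0.00720923] 0.2701208758242744 2.756805677781813 [-11.  30.  64.  -0.  86.  -6.]
label [397.12565445 237.07068063] [388 218  20  39 382]
```

>>> {"op": "drive_tool", "data": {"delta_pos": [[0,0.005,0],[0,0.004,0],[0,0,0],[0,-0.03,0],[0,-0.05,0]], "delta_rot": [[0,0,0],[0,0,0],[0,0,0],[0,0,0],[0,0,0]]}}

```text
time: 34.8
position: [578.8, -80.0, 223.1]
tool_rot: [-180.0, -0.0, 84.9]
contact_force: [0.7, -0.5, 0.1]
finger_gap: 0.6
grip_force: 0.0
```

>>> {"op": "drive_tool", "data": {"delta_pos": [[0,-0.04,-0.03],[0,-0.04,-0.03],[0,0,0],[0,0,0],[0,0,0]], "delta_rot": [[0,0,0],[0,0,0],[0,0,0],[0,0,0],[0,0,0]]}}

```text
time: 35.42
position: [500.2, -73.0, 282.7]
tool_rot: [-179.9, -0.0, 84.9]
contact_force: [0.4, -0.3, -0.4]
finger_gap: 0.8
grip_force: 0.0
```

```bash
python3 lab.py; python3 - <<'E'
from h import *
g=grab_frame("top"); a=cv2.imread("pics/top0.png"); t=camera_model("top")
def cen(im,f,roi):
    h=cv2.cvtColor(im,cv2.COLOR_BGR2HSV); x0,y0,x1,y1=roi; k=f(h)[y0:y1,x0:x1]; y,x=np.nonzero(k); return (x.mean()+x0).round(1),(y.mean()+y0).round(1),len(x)
for n,f,r in(("mug",lambda h:(h[...,1]<60)&(h[...,2]>120),(110,235,180,305)),("can",lambda h:(h[...,1]<60)&(h[...,2]>120),(425,130,470,180)),("driver",lambda h:h[...,2]<50,(100,130,175,220)),("key",lambda h:(h[...,1]<60)&(h[...,2]>90),(400,230,455,285))): print(n,cen(a,f,r),cen(g,f,r))
print("dark panel top edge diff rows", np.nonzero(cv2.absdiff(a,g)[100:275,255:375].max(2).max(1)>60)[0][[0,-1]]+100)
for th in(80,85,90,95):
    r=np.radians(th); print(th,proj(t,(680.5-200*np.cos(r),-44,100+200*np.sin(r))).round(1),end=" ")
E
```

```text
[500.19781913 -73.00857366 282.71399033] [ 0.42485316 -0.32350348 -0.43323646] [-0.02343088 -0.11460317  0.0161168 ] 0.8114117927608406 0.0 [-12.   8.  85.   0.  87.  -7.]
label [398.38068182 237.73011364] [389 219  21  38 352]
mug (np.float64(145.5), np.float64(267.1), 628) (np.float64(145.4), np.float64(267.3), 658)
can (np.float64(451.2), np.float64(151.0), 479) (np.float64(451.1), np.float64(151.3), 496)
driver (np.float64(150.0), np.float64(160.0), 508) (np.float64(150.2), np.float64(159.9), 493)
key (np.float64(431.0), np.float64(257.9), 195) (np.float64(430.9), np.float64(258.3), 211)
dark panel top edge diff rows [131 274]
80 [320.2 164.3] 85 [320.3 153.9] 90 [320.4 143.5] 95 [320.6 133.4]
```

The panel stands at about 90°, the key is still in its block, the bystanders haven't moved and the robot is clear.

```bash
python3 -c "
from cell import hand_in
print(hand_in())"
```

```text
the job is handed in; nothing more can be done
None
```

I unlocked the box, returned the key upright to its wooden block, then raised the panel to about 90° and handed in at about 35 s; the handle slipped from the grip partway, so I pushed the panel the rest of the way, and the mug, screwdriver and can did not move.

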